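# UV decontamination run for sample pots

### The job

Run the sample pots through the UV decontamination box: first switch its isolator off, then open the lid, stand every sample pot upright on the floor of the box, and lower the lid gently until it is fully shut. Then switch the isolator back on and press the start button fully down and let it go. The lid must never be up while the isolator is on; leave the other glassware and boxes on the bench where they are.

Things in the scene. Friction and masses are not known exactly. Their poses are not given: they have to be found in the camera images.
- uvbox: fixed open-topped aluminium box, 180 mm (its x) by 240 mm (its y) by 60 mm tall outside, walls and floor 5 mm thick; origin at the centre of its underside; hinged lid on top, hinge along the far (+x) rim
- uvbox_floor (a point): centre of the box's inner floor, 5 mm above the table; axes as the box; the inner floor is 170 mm (x) by 230 mm (y)
- lid (a joint): angle of the lid (rad): 0 fully shut, grows as it opens upwards, stop at 1.75 (just past upright). Its stiff hinge keeps it wherever it is left; about 4 N at the handle lifts it, about 1 N lowers it
- lid_handle (a point): middle of the lid's pull bar, a round dark steel bar 100 mm long and 10 mm thick, parallel to the box's y, carried by two arms at its ends in the plane of the lid, 45 mm beyond the lid's robot-side edge, so 225 mm from the hinge line; 65 mm above the table when shut
- lid_hinge (a point): middle of the hinge line, on the box's far top rim, 60 mm above the table; the lid is a plate 180 x 240 x 8 mm that lies on top of this line's height when shut. With the lid at angle a, the middle of the pull bar is at hinge + (-0.225 cos a + 0.004 sin a) along box x and (0.225 sin a + 0.004 cos a) upwards
- panel: fixed grey switch panel, 120 mm (x) by 190 mm (y) by 50 mm tall; origin at the centre of its underside. Seen from the robot the isolator toggle stands on its left half (+50 mm in y) and the start button on its right half (-50 mm in y). It stands on one side of the box and the mat on the other
- isolator (a joint): isolator toggle angle (rad): 0 = off, leaning towards the panel's -x (towards the robot); 1.0 = on, leaning towards the panel's +x (away); stops at both ends, friction keeps it where it is left. Off means fully at one stop, on fully at the other
- isolator_tip (a point): centre of the black ball (26 mm diameter) on the end of the toggle's 10 mm steel rod; the ball is 80 mm from the pivot, which lies along the panel's y, 72 mm above the table over the panel point (0, +50 mm); at angle j it leans by j - 0.5 rad from upright towards panel +x. About 1 N at the ball moves it
- start (a joint): start button travel (m): 0 released, 0.006 fully down; a spring returns it; fully down takes 4 N
- start_top (a point): centre of the top face of the round black start button, 28 mm in diameter, pressed straight down; it sits in a 44 mm collar
- mat: fixed flat black rubber mat, 200 x 200 x 3 mm, origin at the centre of its underside; the pots start on it
- pot1: squat white sealed sample pot with a grey screw cap: a plain upright cylinder 46 mm in diameter and 32 mm tall, 60 to 110 g; origin at the centre of its underside, z up through the cap; rests on the mat at the start; may be absent (None)
- pot2: squat white sealed sample pot with a grey screw cap: a plain upright cylinder 46 mm in diameter and 32 mm tall, 60 to 110 g; origin at the centre of its underside, z up through the cap; rests on the mat at the start; may be absent (None)
- pot3: squat white sealed sample pot with a grey screw cap: a plain upright cylinder 46 mm in diameter and 32 mm tall, 60 to 110 g; origin at the centre of its underside, z up through the cap; rests on the mat at the start; may be absent (None)
- pot4: squat white sealed sample pot with a grey screw cap: a plain upright cylinder 46 mm in diameter and 32 mm tall, 60 to 110 g; origin at the centre of its underside, z up through the cap; rests on the mat at the start; may be absent (None)
- reagent: amber reagent bottle, 60 mm diameter, 140 mm tall, origin at the centre of its underside; not part of the job
- beaker: glass beaker, 76 mm diameter, 100 mm tall, origin at the centre of its underside; not part of the job
- dish: glass petri dish, 60 mm diameter, 14 mm tall, origin at the centre of its underside; not part of the job
- slidebox: cardboard slide box 85 x 35 x 30 mm, origin at the centre of its underside; not part of the job
Not all that is in view belongs to the job. Leave any orange look-alike of the pot1 alone. What is shaped like the pot3 but yellow is not meant.

How it is judged:
By the outcome, as a careful person would: the job done as asked, in the order asked, and still so for the second after the job is handed in, with the robot touching nothing.
Of pot1, pot2, pot3, pot4 only 2 to 4 are there at a start; the rules pass over those that are not, and their reading is None.
At some moment in a run one of pot1, pot2, pot3, pot4 may be knocked a few centimetres aside while the robot is not near it.
Once in a run the grip may slacken for a moment while it holds something.
It also fails if it takes over 210 s, if anything falls off the work surface, if the arm or the gripper's body presses on something with over 40 N, if the wrist force passes 120 N, or if a joint passes its speed limit or range.

### The arm

A 7-joint arm with a two-finger parallel gripper is mounted at the origin on the work surface. World frame = base frame: x ahead of the robot, y to its left, z up, the work surface at z = 0. Lengths are in m, angles in rad, forces in N, time in s.
With the tool pointing down it reaches from about 0.425 to 0.925 m from the base axis. Payload 6.8 kg.
Tool frame: the origin (TCP) lies midway between the tips of the shut fingers; the grasp point (between the pads) lies 19 mm behind it (bot.hold_point_z is the distance from the TCP to the grasp point, in m); z points along the fingers, y is the line along which they close (so a half turn about z gives the same grasp; the last joint's range is limited). The gripper opens to 85 mm and grips with 20 to 120 N. Pads are 22 mm wide; open, the fingers measure 114 mm over their backs; the gripper's body (76 mm by 85 mm) begins 54 mm behind the grasp point. The pads swing forward as they close: fully open they stand 13 mm farther back than shut.
Start: joints at [-1.301, 0.477, 0.022, 1.555, -0.011, 1.109, -0.083], TCP at [0.249, 0.627, 0.231] pointing down, gripper open.
Joint ranges: [-2.96, 2.96], [-0.34, 2.1], [-1.41, 1.46], [0.24, 2.44], [-1.37, 4.51], [0.17, 1.92], [-2.96, 2.96]. Speed limits (rad/s): [2.39, 2.39, 3.14, 3.14, 3.14, 3.14, 3.14].

### API

Orientations are given as a unit quaternion [w, x, y, z].
In Python, from station import bot gives the robot as it stands. The module is installed in compiled form; this text tells all that it offers.
- The arm moves only by the tool step_arm, never from a script. Its argument "increments" is a list that holds one entry, the list of rows, each a list of 7 numbers: the opening, from -1 (shut) to 1 (fully open), then the shift along the tool's x, y, z in mm, then the turn, a rotation vector about the tool's x, y, z in degrees. In form: [[[grip, x, y, z, ax, ay, az], ...]]. A call has 1 to 10 rows; each row is the pose to reach, as a shift and turn from the pose commanded when the call began, along the tool's axes at that moment; what a row does not reach only later rows make up. A row lasts 1/12 s, in which the tool goes at most 41.7 mm and 7.16 degrees, less where a joint would pass 70% of its speed; a pose out of reach is approached as far as the arm can. A call with a gripper value outside its range is refused whole. The fingers move at their own pace and stop on an object; "force" is the grip in N (left out, the last holds). Time passes only in rows, so rows that repeat a pose let the fingers close. It gives the time, the measured TCP pose, the force, the opening and the grip force at its end, in the units of the state.
- bot.get_obs(): the state, without advancing time (a new reading comes with each control period).
- bot.read_camera(name): name is "side" or "top" or "wrist"; returns a dict with "image" (420x560x3 uint8, red, green, blue), "camera_matrix" (3x3 intrinsics, pixels), "dist" ([k1, k2, p1, p2, k3] as OpenCV has them; the pictures are not rectified), "R" (3x3) and "t" (3): a world point X has camera coordinates R X + t. Camera axes: x right, y down, z forward; pixel columns grow to the right and rows downward; lengths in m; the calibration is good to about 2 mm. A picture is of the moment at which its call begins. There is no depth.
- bot.hand_in(): hands the job in; it is judged then, once.
The state is a dict: "t": time; "q": joint angles; "joint_vel": joint speeds; "joint_torque": joint torques, N m; "eef_pos": TCP position; "tool_rot": TCP orientation; "contact_force": force on the tool from outside, world axes, zero at the start; "torque": the same for the moment, N m; "gripper_width": opening from 0.0 (shut) to 1.0 (fully open); "grasp_force": force on a finger pad.
Only numpy, scipy, OpenCV 4.12 (cv2) and the standard library are available. Lean on these libraries where they do the work, as an engineer would, in place of code of your own. Each camera call takes 0.05 s, during which the arm holds its last target. There are 200 camera calls.

## Working session

There is one attempt and no reset: what is moved stays moved. The work goes in short steps, Python scripts to look and compute and a tool call to move; the robot and the scene stay as the last step left them, time stands still between calls to the robot, and variables do not carry over. Pictures are saved under pics/ and viewed, at most 14 in all, crops included, and the job is handed in when it is done.

Besides the shell and the picture viewer there is one more tool, called after ">>>" as name(argument=value, ...) on one line, values as JSON. step_arm: Moves the arm, as the interface text tells. Its arguments: {"type":"object","properties":{"increments":{"type":"array"},"force":{"type":"number"}},"required":["increments"]}

```bash
mkdir -p pics
cat > h.py <<'E'
import numpy as np, cv2
from station import bot
from scipy.spatial.transform import Rotation as Ro
def cam(n,save=None):
    c=bot.read_camera(n)
    if save: cv2.imwrite('pics/'+save,c['image'][:,:,::-1])
    return c
def ray(c,uv):
    p=cv2.undistortPoints(np.array([[uv]],float),np.array(c['camera_matrix']),np.array(c['dist']))[0,0]
    R=np.array(c['R']);t=np.array(c['t']);d=R.T@np.array([p[0],p[1],1]);return -R.T@t,d
def plane(c,uv,z):
    o,d=ray(c,uv);return o+d*(z-o[2])/d[2]
def proj(c,X):
    X=np.array(X,float).reshape(-1,3)
    return cv2.projectPoints(X,cv2.Rodrigues(np.array(c['R']))[0],np.array(c['t'],float),np.array(c['camera_matrix']),np.array(c['dist']))[0][:,0]
def state():
    o=bot.get_obs();q=o['tool_rot'];R=Ro.from_quat([q[1],q[2],q[3],q[0]]);return o,np.array(o['eef_pos']),R
def go(target,yaw=None,Rt=None):
    "shift (mm) & rotvec (deg) in tool axes to reach target; yaw= world direction of tool y (closing), tool down"
    o,p,R=state();s=R.inv().apply(np.array(target)-p)*1000
    if yaw is not None:
        best=None
        for k in (0,np.pi):
            y=np.array([np.cos(yaw+k),np.sin(yaw+k),0]);z=np.array([0,0,-1.]);x=np.cross(y,z)
            T=Ro.from_matrix(np.c_[x,y,z]);r=(R.inv()*T).as_rotvec(degrees=True)
            if best is None or np.linalg.norm(r)<np.linalg.norm(best):best=r
        print('shift',s.round(1),'rot',best.round(1))
    else: print('shift',s.round(1))
E
python3 - <<'E'
from h import *
a=cam('side','s0.png');b=cam('top','t0.png')
for c in(a,b):print(np.round(-np.array(c['R']).T@c['t'],3))
o,p,R=state();print(o['t'],p,R.as_matrix().round(3),o['gripper_width'],o['contact_force'])
E
```

```text
[ 0.488 -0.837  1.011]
[0.491 0.016 1.228]
0.1 [0.24879051 0.62691185 0.23041992] [[-0.93   0.369 -0.001]
 [ 0.369  0.93  -0.002]
 [-0.    -0.002 -1.   ]] 0.997854485347172 [-0.25650145  1.04900137 -0.86143422]
```

View pics/t0.png

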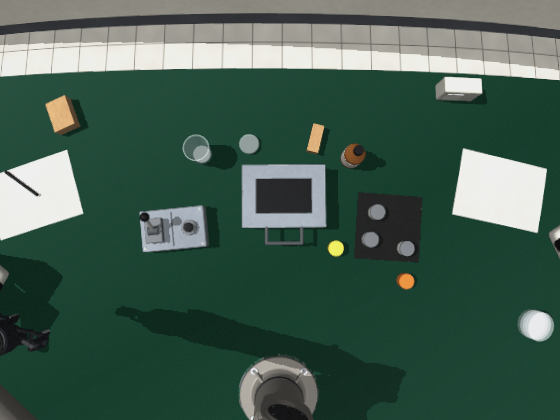

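View pics/s0.png

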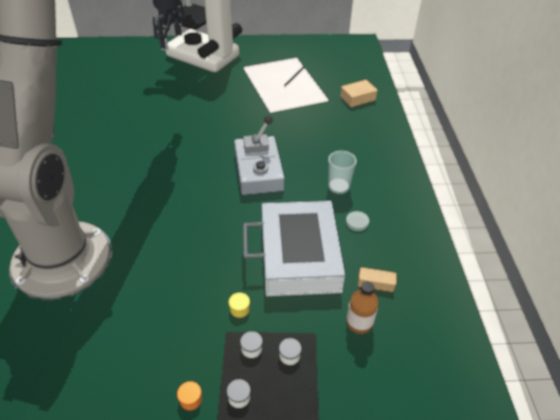

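The top view shows three grey-capped pots on the mat at (376,212), (370,240) and (406,249). These fit the description because they are white with a grey cap. The yellow one at (336,248) and the orange one at (406,282) are decoys. The box is at (284,196) with its pull bar at (284,242), the panel is at (174,229), and the toggle ball is at (144,217), leaning away, so the isolator is on. The side view agrees. Next I'll measure and confirm with a crop.

Run:
```python
from h import *
c=cam('top');im=c['image'];hsv=cv2.cvtColor(im,cv2.COLOR_RGB2HSV)
m=((hsv[...,1]<60)&(hsv[...,2]>55)).astype(np.uint8)
n,l,s,ce=cv2.connectedComponentsWithStats(m)
for i in range(1,n):
    if 60<s[i,4]<9000 and 120<ce[i,0]<430 and 120<ce[i,1]<300:
        r=cv2.minAreaRect(np.argwhere(l==i)[:,::-1].astype(np.float32))
        print(s[i],ce[i].round(1),np.round(cv2.boxPoints(r),1).tolist())
def crop(x,y,w,h,k): return cv2.resize(im[y:y+h,x:x+w],None,fx=k,fy=k,interpolation=cv2.INTER_CUBIC)
A=crop(325,185,110,110,4);B=crop(130,195,90,65,4)
out=np.zeros((440,800,3),np.uint8);out[:440,:440]=A;out[:260,440:800]=B
out=cv2.convertScaleAbs(out,alpha=1.4)
cv2.imwrite('pics/c1.png',out[:,:,::-1])
```

```text
[183 134  28  29 382] [199.1 150.6] [[183.0, 134.0], [210.0, 134.0], [210.0, 162.0], [183.0, 162.0]]
[239 134  20  20 316] [248.7 143.6] [[239.0, 134.0], [258.0, 134.0], [258.0, 153.0], [239.0, 153.0]]
[341 150  19  18  85] [346.8 161.5] [[336.8999938964844, 157.5], [343.8999938964844, 149.89999389648438], [359.0, 164.0], [352.0, 171.60000610351562]]
[ 242  164   85   81 3797] [283.8 198.4] [[242.0, 164.0], [326.0, 164.0], [326.0, 244.0], [242.0, 244.0]]
[ 139  205   70   47 2645] [174.  228.8] [[138.3000030517578, 210.8000030517578], [204.6999969482422, 204.39999389648438], [208.6999969482422, 246.10000610351562], [142.3000030517578, 252.5]]
[368 204  18  16 237] [376.4 211.6] [[368.0, 204.0], [385.0, 204.0], [385.0, 219.0], [368.0, 219.0]]
[361 232  18  16 235] [369.8 239.2] [[361.0, 232.0], [378.0, 232.0], [378.0, 247.0], [361.0, 247.0]]
[397 241  18  16 230] [405.4 247.9] [[397.0, 241.0], [414.0, 241.0], [414.0, 256.0], [397.0, 256.0]]
```

View pics/c1.png

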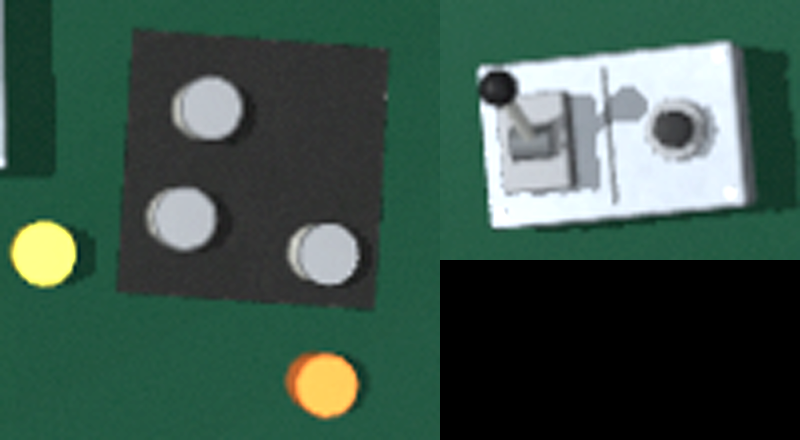

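The crop confirms three grey-capped white pots on the mat, at full-image (378,212), (371,240) and (407,249). Yellow and orange are separate and off the mat. The ball is at (144.5,217) and the button at (188.5,227).

Run:
```python
from h import *
c=cam('top');im=c['image'];hsv=cv2.cvtColor(im,cv2.COLOR_RGB2HSV)
for uv in[(376.9,211.9),(370.6,239.5),(406.7,248.4)]:print('pot',plane(c,uv,.035).round(3))
print('yel',plane(c,(336,248.3),.032).round(3),'or',plane(c,(406.3,281.5),.032).round(3))
def rect(m,z,x0,y0,x1,y1,name):
    k=np.zeros_like(m);k[y0:y1,x0:x1]=m[y0:y1,x0:x1]
    cs,_=cv2.findContours(k,cv2.RETR_EXTERNAL,cv2.CHAIN_APPROX_NONE);ct=max(cs,key=cv2.contourArea)
    P=np.array([plane(c,p[0],z)[:2] for p in ct],np.float32)
    r=cv2.minAreaRect(P);print(name,np.round(r[0],4),np.round(r[1],4),r[2]);return r
g=((hsv[...,1]<60)&(hsv[...,2]>55)).astype(np.uint8)
rect(g,.068,236,158,332,230,'lid')
rect(g,.05,132,200,215,260,'panel')
mat=((im.max(2)<60)&(hsv[...,1]<90)).astype(np.uint8)
rect(mat,.003,350,188,428,266,'mat')
print('bar ends',[plane(c,p,.065).round(4) for p in[(266,242.5),(302,242.5)]])
s=cam('side')
def tri(a,ua,b,ub):
    (o1,d1),(o2,d2)=ray(a,ua),ray(b,ub);k=np.linalg.lstsq(np.c_[d1,-d2],o2-o1,rcond=None)[0]
    return (o1+k[0]*d1).round(4),(o2+k[1]*d2).round(4)
print('ball',tri(c,(144.6,216.8),s,(268.5,119.5)))
print('button',plane(c,(188.5,226.8),.06),tri(c,(188.5,226.8),s,(261,167)))
for n,x in[('beaker',(196,148)),('dish',(249,144)),('slide',(316,138)),('reag',(352,156))]:print(n,plane(c,x,.05).round(3))
```

```text
pot [ 0.548 -0.291  0.035]
pot [ 0.467 -0.272  0.035]
pot [ 0.44  -0.381  0.035]
yel [ 0.441 -0.17   0.032] or [ 0.342 -0.38   0.032]
lid [ 0.5898 -0.0158] [0.1862 0.2398] 0.27645525336265564
panel [0.4968 0.304 ] [0.1217 0.1959] 5.9555182456970215
mat [ 0.5038 -0.3344] [0.1994 0.1988] 86.11219024658203
bar ends [array([0.4582, 0.0348, 0.065 ]), array([ 0.4585, -0.0676,  0.065 ])]
ball (array([0.5272, 0.3593, 0.1469]), array([0.5284, 0.3593, 0.147 ]))
button [0.50189808 0.2577262  0.06      ] (array([0.5019, 0.2577, 0.06  ]), array([0.5036, 0.2577, 0.0601]))
beaker [0.733 0.241 0.05 ]
dish [0.744 0.086 0.05 ]
slide [ 0.763 -0.11   0.05 ]
reag [ 0.711 -0.216  0.05 ]
```

Run:
```python
from h import *
go([.571,.364,.21],np.radians(96))
```

```text
shift [-396.5 -125.8   21. ] rot [ -0.   -0.  -27.6]
```

>>> step_arm(increments=[[[-1,-80,-25,0,0,0,-7],[-1,-120,-38,5,0,0,-10],[-1,-160,-50,10,0,0,-14],[-1,-200,-63,10,0,0,-18],[-1,-240,-76,15,0,0,-22],[-1,-280,-89,20,0,0,-25],[-1,-320,-102,20,0,0,-27.6],[-1,-360,-114,21,0,0,-27.6],[-1,-396.5,-126,21,0,0,-27.6],[-1,-396.5,-126,21,0,0,-27.6]]])

```text
t: 1.08
eef_pos: [0.5723, 0.3625, 0.2102]
tool_rot: [-0.0, -0.052, 0.999, 0.0]
contact_force: [1.0, 0.0, -0.2]
gripper_width: 0.004
grasp_force: 0.0
```

Run:
```python
from h import *
o,p,R=state();print(p,R.as_matrix().round(3),o['contact_force'],o['gripper_width'])
go([.571,.364,.125],np.radians(96));go([.4917-.02*.9945,.356-.02*.104,.125])
```

```text
[0.57227897 0.36246783 0.21022325] [[-0.995 -0.104 -0.   ]
 [-0.104  0.995  0.   ]
 [ 0.     0.    -1.   ]] [ 0.96094144  0.01463862 -0.15424778] 0.004455133084228286
shift [ 1.1  1.7 85.2] rot [ 0. -0. -0.]
shift [100.8   1.9  85.2]
```

>>> step_arm(increments=[[[-1,0,2,40,0,0,0],[-1,0,2,80,0,0,0],[-1,0,2,85,0,0,0],[-1,20,2,85,0,0,0],[-1,40,2,85,0,0,0],[-1,55,2,85,0,0,0],[-1,70,2,85,0,0,0],[-1,85,2,85,0,0,0],[-1,93,2,85,0,0,0],[-1,96,2,85,0,0,0]]])

```text
t: 1.92
eef_pos: [0.4776, 0.3573, 0.1271]
tool_rot: [0.003, -0.052, 0.999, 0.001]
contact_force: [14.3, 3.2, -9.5]
gripper_width: 0.002
grasp_force: 7.0
```

>>> step_arm(increments=[[[-1,2,0,0,0,0,0],[-1,4,0,0,0,0,0],[-1,4,0,0,0,0,0]]])

```text
t: 2.17
eef_pos: [0.4776, 0.3573, 0.1272]
tool_rot: [0.006, -0.051, 0.999, 0.002]
contact_force: [17.3, 4.6, -12.9]
gripper_width: 0.001
grasp_force: 8.6
```

>>> step_arm(increments=[[[-1,-15,0,0,0,0,0],[-1,-30,0,0,0,0,0],[-1,-30,0,-40,0,0,0],[-1,-30,0,-80,0,0,0],[-1,-30,0,-80,0,0,0]]])

```text
t: 2.58
eef_pos: [0.505, 0.362, 0.214]
tool_rot: [0.005, -0.052, 0.999, 0.004]
contact_force: [0.9, 0.5, 1.1]
gripper_width: 0.003
grasp_force: 0.0
```

Run:
```python
from h import *
o,p,R=state();print(p,np.round(o['q'],2))
c=cam('top');s=cam('side');im=np.zeros((420,560,3),np.uint8)
A=cv2.resize(c['image'][195:260,130:220],None,fx=4,fy=4);B=cv2.resize(s['image'][100:200,225:300],None,fx=4,fy=4)
out=np.zeros((400,660,3),np.uint8);out[:260,:360]=A;out[:,360:]=B;cv2.imwrite('pics/tog.png',out[:,:,::-1])
go([.4583,-.016,.15],0)
```

```text
[0.50501836 0.36203044 0.2140429 ] [-0.73  0.4   0.01  1.72 -0.    1.01  0.96]
shift [  83.2 -369.7   56.9] rot [ -0.    0.3 -84. ]
```

View pics/tog.png

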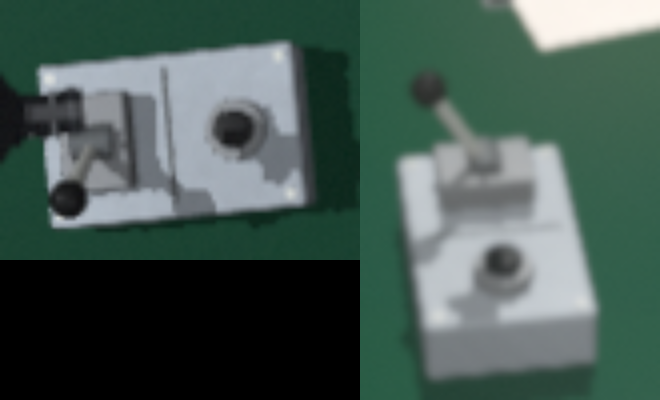

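The ball now leans towards the robot: crop (67,200), full image about (147,245). The isolator is off, so I'm going to the pull bar.

>>> step_arm(increments=[[[-1,10,-40,0,0,0,-7],[-1,18,-80,0,0,0,-14],[-1,27,-120,0,0,0,-21],[-1,36,-160,5,0,0,-28],[-1,45,-200,10,0,0,-35],[-1,54,-240,15,0,0,-42],[-0.3,63,-280,20,0,0,-49],[-0.3,72,-320,20,0,0,-56],[-0.3,80,-360,20,0,0,-63],[-0.3,83,-370,20,0,0,-70]]])

```text
t: 3.52
eef_pos: [0.4556, -0.02, 0.1847]
tool_rot: [-0.001, -0.597, 0.802, 0.0]
contact_force: [0.8, 0.5, -0.6]
gripper_width: 0.353
grasp_force: 0.0
```

Run:
```python
from h import *
go([.4583,-.016,.19],0)
o,p,R=state();print(o['gripper_width'])
```

```text
shift [-4.6 -1.4 -5.3] rot [  0.1  -0.1 -16.7]
0.35308191925138727
```

>>> step_arm(increments=[[[-0.3,-4.6,-1.4,0,0,0,-7],[-0.3,-4.6,-1.4,20,0,0,-14],[-0.3,-4.6,-1.4,40,0,0,-16.7],[-0.3,-4.6,-1.4,70,0,0,-16.7],[-0.3,-4.6,-1.4,100,0,0,-16.7],[-0.3,-4.6,-1.4,120,0,0,-16.7],[-0.3,-4.6,-1.4,130,0,0,-16.7],[-0.3,-4.6,-1.4,137,0,0,-16.7],[-0.3,-4.6,-1.4,139,0,0,-16.7],[-0.3,-4.6,-1.4,139,0,0,-16.7]]])

```text
t: 4.35
eef_pos: [0.46, -0.013, 0.0465]
tool_rot: [0.0, -0.706, 0.708, -0.0]
contact_force: [-0.3, 0.6, -0.2]
gripper_width: 0.351
grasp_force: 0.0
```

>>> step_arm(increments=[[[-1,0,0,0,0,0,0],[-1,0,0,0,0,0,0],[-1,0,0,0,0,0,0],[-1,0,0,0,0,0,0]]], force=30)

```text
t: 4.68
eef_pos: [0.4586, -0.0131, 0.0472]
tool_rot: [-0.001, -0.706, 0.708, 0.0]
contact_force: [-4.8, 0.1, 5.6]
gripper_width: 0.105
grasp_force: 29.2
```

Run:
```python
from h import *
o,p,R=state();print(p,R.as_matrix().round(3),o['gripper_width'],o['contact_force'],np.round(o['q'],2))
for a in np.arange(0,1.7,.1):
    print(a.round(1),'y',round(1000*(-.225*np.cos(a)+.004*np.sin(a)+.225)),'z',-round(1000*(.225*np.sin(a)+.004*np.cos(a)-.004)))
```

```text
[ 0.45862261 -0.01313019  0.0471827 ] [[-0.003 -1.    -0.001]
 [-1.     0.003 -0.   ]
 [ 0.     0.001 -1.   ]] 0.10510253818071862 [-4.76216352  0.13500773  5.55138829] [ 0.06  0.42 -0.2   2.19  0.16  0.54  2.88]
0.0 y 0 z 0
0.1 y 2 z -22
0.2 y 5 z -45
0.3 y 11 z -66
0.4 y 19 z -87
0.5 y 29 z -107
0.6 y 42 z -126
0.7 y 55 z -144
0.8 y 71 z -160
0.9 y 88 z -175
1.0 y 107 z -187
1.1 y 127 z -198
1.2 y 147 z -207
1.3 y 169 z -214
1.4 y 191 z -218
1.5 y 213 z -221
1.6 y 236 z -221
```

>>> step_arm(increments=[[[-1,0,-2,-22,0,0,0],[-1,0,-5,-45,0,0,0],[-1,0,-11,-66,0,0,0],[-1,0,-19,-87,0,0,0],[-1,0,-29,-107,0,0,0],[-1,0,-42,-126,0,0,0],[-1,0,-55,-144,0,0,0],[-1,0,-71,-160,0,0,0],[-1,0,-71,-160,0,0,0]]])

```text
t: 5.43
eef_pos: [0.5293, -0.0124, 0.2104]
tool_rot: [-0.002, -0.706, 0.708, 0.002]
contact_force: [-19.8, 1.7, 21.2]
gripper_width: 0.107
grasp_force: 31.6
```

>>> step_arm(increments=[[[-1,0,-14.5,-18,0,0,0],[-1,0,-34,-30,0,0,0],[-1,0,-54,-41.5,0,0,0],[-1,0,-74.5,-51,0,0,0],[-1,0,-97,-58,0,0,0],[-1,0,-119,-62,0,0,0],[-1,0,-142,-65,0,0,0],[-1,0,-165,-65,0,0,0],[-1,0,-173,-64.5,0,0,0],[-1,0,-173,-64.5,0,0,0]]])

```text
t: 6.27
eef_pos: [0.7064, -0.011, 0.2732]
tool_rot: [0.003, -0.707, 0.707, -0.001]
contact_force: [2.5, 4.6, 4.9]
gripper_width: 0.101
grasp_force: 30.9
```

>>> step_arm(increments=[[[-0.3,0,0,0,0,0,0],[-0.3,0,0,0,0,0,0],[-0.3,0,0,0,0,0,0],[-0.3,0,0,-35,0,0,0],[-0.3,0,0,-70,0,0,0],[-0.3,0,40,-70,0,0,0],[-0.3,0,80,-70,0,0,0],[-0.3,0,120,-70,0,0,0],[-0.3,0,120,-70,0,0,0]]])

```text
t: 7.02
eef_pos: [0.5755, -0.0142, 0.3397]
tool_rot: [-0.004, -0.706, 0.708, 0.001]
contact_force: [0.3, 0.4, -0.3]
gripper_width: 0.346
grasp_force: 0.0
```

Run:
```python
from h import *
o,p,R=state();print(p,R.as_matrix().round(3),o['gripper_width'],o['contact_force'],np.round(o['q'],2))
s=cam('side','s1.png');c=cam('top','t1.png')
```

```text
[ 0.57548715 -0.01417905  0.33968463] [[-0.003 -1.    -0.007]
 [-1.     0.003 -0.003]
 [ 0.003  0.007 -1.   ]] 0.34638910110353616 [ 0.32715237  0.3889579  -0.27508981] [ 0.28  0.27 -0.45  1.63  0.12  1.28  2.94]
```

View pics/s1.png

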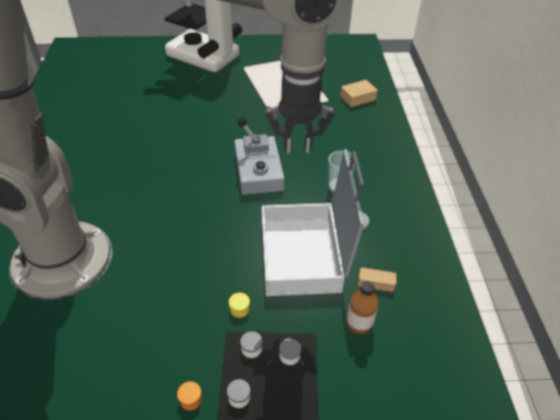

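The lid stands just past upright, the box is open and empty, and the pots are still on the mat. The arm is clear.

```bash
cat >> h.py <<'E'
def pots(z=.035):
    c=cam('top');hsv=cv2.cvtColor(c['image'],cv2.COLOR_RGB2HSV)
    m=((hsv[...,1]<60)&(hsv[...,2]>95)).astype(np.uint8)
    n,l,s,ce=cv2.connectedComponentsWithStats(m);out=[]
    for i in range(1,n):
        x,y,w,h,a=s[i]
        if 120<a<320 and 12<=w<=20 and 12<=h<=20 and 335<ce[i][0]<440 and 180<ce[i][1]<300:
            P=plane(c,(x+w-8,y+(h-1)/2),z);out.append(P);print('pot',ce[i].round(1),(w,h),P.round(4))
    return out
E
python3 - <<'E'
from h import *
pots();go([.548,-.291,.13],np.pi/2)
E
```

```text
pot [376.1 211.6] (np.int32(17), np.int32(14)) [ 0.5491 -0.2916  0.035 ]
pot [370. 239.] (np.int32(17), np.int32(15)) [ 0.4681 -0.2732  0.035 ]
pot [405.5 248. ] (np.int32(18), np.int32(15)) [ 0.4414 -0.3815  0.035 ]
shift [276.4  34.6 211.7] rot [-0.1  0.  89.8]
```

>>> step_arm(increments=[[[0.41,30,4,0,0,0,7],[0.41,60,8,0,0,0,14],[0.41,90,12,0,0,0,21],[0.41,120,16,20,0,0,28],[0.41,150,20,45,0,0,35],[0.41,180,23,70,0,0,42],[0.41,210,26,95,0,0,49],[0.41,240,30,120,0,0,56],[0.41,265,33,145,0,0,63],[0.41,276,34,170,0,0,70]]])

```text
t: 8.0
eef_pos: [0.5486, -0.2955, 0.1694]
tool_rot: [-0.0, -0.167, 0.986, -0.002]
contact_force: [-0.5, -0.7, 0.9]
gripper_width: 0.706
grasp_force: 0.0
```

Run:
```python
from h import *
go([.548,-.291,.13],np.pi/2);print(np.round(bot.get_obs()['q'],2))
```

```text
shift [-1.   4.5 39.4] rot [-0.2 -0.  19.2]
[ 0.48  0.46 -0.11  1.74  0.06  0.95  2.24]
```

>>> step_arm(increments=[[[0.41,-1,4,30,0,0,7],[0.41,-1,4,60,0,0,14],[0.41,-1,4,90,0,0,19.2],[0.41,-1,4,115,0,0,19.2],[0.41,-1,4,135,0,0,19.2],[0.41,-1,4,150,0,0,19.2],[0.41,-1,4,160,0,0,19.2],[0.41,-1,4,166,0,0,19.2],[0.41,-1,4,168,0,0,19.2],[0.41,-1,4,168,0,0,19.2]]])

```text
t: 8.83
eef_pos: [0.5489, -0.2858, 0.0028]
tool_rot: [0.0, -0.005, 1.0, -0.0]
contact_force: [0.5, -0.1, 0.2]
gripper_width: 0.703
grasp_force: 0.0
```

>>> step_arm(increments=[[[-1,0,0,0,0,0,0],[-1,0,0,0,0,0,0],[-1,0,0,0,0,0,0],[-1,0,0,0,0,0,0]]], force=45)

```text
t: 9.17
eef_pos: [0.5494, -0.2861, 0.0041]
tool_rot: [0.001, -0.005, 1.0, -0.001]
contact_force: [0.5, -0.2, 4.9]
gripper_width: 0.522
grasp_force: 46.0
```

Run:
```python
from h import *
o,p,R=state();print(p,R.as_matrix().round(3));c=cam('wrist','w1.png');go([.555,-.07,.09],np.pi/2)
```

```text
[ 0.5493985  -0.28609026  0.00407235] [[-1.    -0.011  0.002]
 [-0.011  1.    -0.001]
 [-0.002 -0.001 -1.   ]]
shift [ -8.1 215.9 -86.1] rot [-0.1  0.1  0.6]
```

View pics/w1.png

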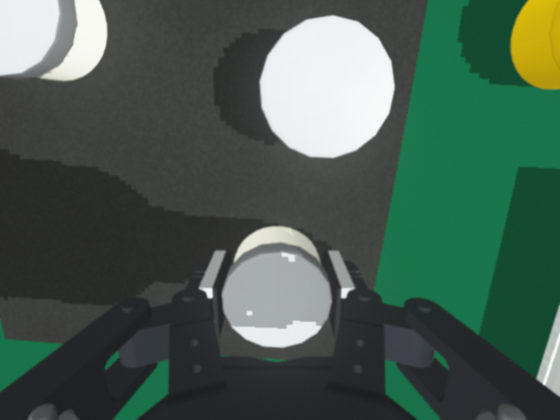

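The wrist view shows the pot centred between the pads at (277,290). Next I lift it and carry it to the box.

>>> step_arm(increments=[[[-1,0,0,-25,0,0,0],[-1,0,0,-60,0,0,0],[-1,0,0,-95,0,0,0],[-1,-2,35,-95,0,0,0],[-1,-4,75,-95,0,0,0],[-1,-6,115,-95,0,0,0],[-1,-8,155,-95,0,0,0],[-1,-8,195,-95,0,0,0],[-1,-8,216,-95,0,0,0.6],[-1,-8,216,-95,0,0,0.6]]])

```text
t: 10.05
eef_pos: [0.554, -0.062, 0.0979]
tool_rot: [-0.0, -0.005, 1.0, 0.002]
contact_force: [0.3, -0.6, -0.9]
gripper_width: 0.522
grasp_force: 46.2
```

Run:
```python
from h import *
o,p,R=state();print(o['gripper_width'],o['contact_force']);go([.555,-.07,.007],np.pi/2)
```

```text
0.5219330285997433 [ 0.33494364 -0.60057917 -0.94810206]
shift [-1.  -8.4 90.9] rot [ 0.2 -0.   0.5]
```

>>> step_arm(increments=[[[-1,-1,-6,35,0,0,0],[-1,-1,-6,60,0,0,0],[-1,-1,-6,75,0,0,0],[-1,-1,-6,84,0,0,0],[-1,-1,-6,88,0,0,0],[-1,-1,-6,90.5,0,0,0],[-1,-1,-6,90.5,0,0,0]]])

```text
t: 10.63
eef_pos: [0.5575, -0.0735, 0.0103]
tool_rot: [0.002, -0.001, 1.0, 0.001]
contact_force: [-3.8, 7.6, 18.7]
gripper_width: 0.52
grasp_force: 50.4
```

>>> step_arm(increments=[[[0.35,0,0,0,0,0,0],[0.35,0,0,0,0,0,0],[0.35,0,0,0,0,0,0],[0.35,0,0,-30,0,0,0],[0.35,0,0,-65,0,0,0],[0.35,0,0,-100,0,0,0],[0.41,0,-40,-120,0,0,0],[0.41,0,-80,-120,0,0,0],[0.41,0,-120,-120,0,0,0],[0.41,0,-120,-120,0,0,0]]])

```text
t: 11.47
eef_pos: [0.554, -0.207, 0.1291]
tool_rot: [0.001, 0.006, 1.0, -0.003]
contact_force: [-0.2, -0.5, -0.4]
gripper_width: 0.704
grasp_force: 0.0
```

Run:
```python
from h import *
P=pots();c=cam('top','t2.png');o,p,R=state();print(p,np.round(o['q'],2));go([.468,-.272,.0035],np.pi/2)
```

```text
[ 0.55465354 -0.1985106   0.12795226] [ 0.27  0.45 -0.04  1.86  0.03  0.83  1.78]
shift [ 86.4 -73.8 124.5] rot [-0.1  0.  -0.3]
```

View pics/t2.png

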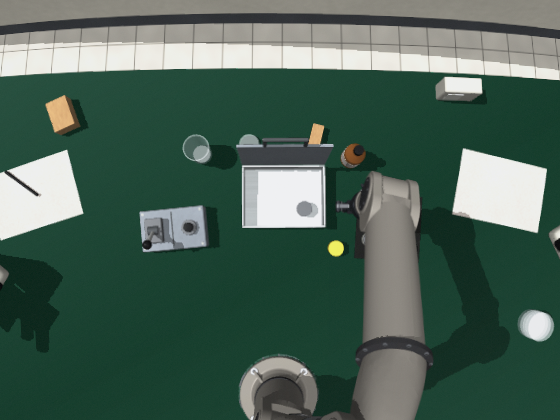

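Pot 1 stands in the box at (304,208). The arm hides the mat, so I'll check pot 2 with the wrist camera at hover.

>>> step_arm(increments=[[[0.41,30,-25,0,0,0,0],[0.41,60,-50,0,0,0,0],[0.41,86,-73,10,0,0,0],[0.41,86,-73,30,0,0,0],[0.41,86,-73,30,0,0,0],[0.41,86,-73,30,0,0,0]]])

```text
t: 12.07
eef_pos: [0.4692, -0.2667, 0.097]
tool_rot: [-0.001, -0.001, 1.0, 0.001]
contact_force: [-0.3, -0.3, 0.5]
gripper_width: 0.703
grasp_force: 0.0
```

```bash
cat >> h.py <<'E'
def wpots(z=.035,save=None):
    c=cam('wrist',save);hsv=cv2.cvtColor(c['image'],cv2.COLOR_RGB2HSV)
    m=((hsv[...,1]<25)&(hsv[...,2]>120)).astype(np.uint8)
    cs,_=cv2.findContours(m,cv2.RETR_EXTERNAL,cv2.CHAIN_APPROX_NONE)
    for k in cs:
        if cv2.contourArea(k)>1500:
            P=np.array([plane(c,q[0],z)[:2] for q in k],np.float32);(u,r)=cv2.minEnclosingCircle(P)
            print('w',k[:,0].mean(0).round(),np.round(u,4),round(r,4))
E
python3 - <<'E'
from h import *
wpots(save='w2.png');pots();print(state()[1]);go([.468,-.272,.0045],np.pi/2)
E
```

```text
w [510. 303.] [ 0.5549 -0.0872] 0.0902
w [271. 217.] [ 0.4658 -0.2687] 0.0257
w [110. 183.] [ 0.4411 -0.3769] 0.0227
[ 0.4709564  -0.26681746  0.09811432]
shift [ 3.1 -5.2 93.6] rot [0.  0.1 0.2]
```

View pics/w2.png

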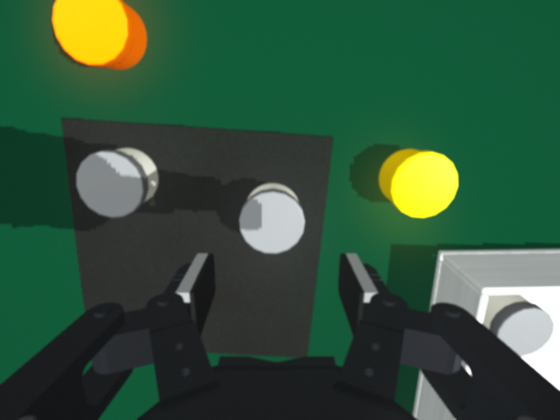

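The wrist view shows pot 2 at (271,217), pot 3 at (110,183), and placed pot 1 at (523,328). Nothing has moved, so I descend.

>>> step_arm(increments=[[[0.41,3.5,-3.5,25,0,0,0],[0.41,3.5,-3.5,50,0,0,0],[0.41,3.5,-3.5,70,0,0,0],[0.41,3.5,-3.5,84,0,0,0],[0.41,3.5,-3.5,90,0,0,0],[0.41,3.5,-3.5,92,0,0,0],[-1,3.5,-3.5,92,0,0,0],[-1,3.5,-3.5,92,0,0,0],[-1,3.5,-3.5,92,0,0,0],[-1,3.5,-3.5,92,0,0,0]]], force=45)

```text
t: 13.0
eef_pos: [0.4665, -0.2722, 0.0063]
tool_rot: [0.001, -0.0, 1.0, -0.0]
contact_force: [-1.1, 0.5, 3.6]
gripper_width: 0.527
grasp_force: 46.0
```

Run:
```python
from h import *
print(state()[1]);go([.61,-.016,.10],np.pi/2)
```

```text
[ 0.46647119 -0.27217124  0.00628249]
shift [-143.8  256.1  -93.6] rot [-0.   0.1  0. ]
```

>>> step_arm(increments=[[[-1,0,0,-25,0,0,0],[-1,0,0,-60,0,0,0],[-1,-10,15,-93,0,0,0],[-1,-28,50,-95,0,0,0],[-1,-46,85,-95,0,0,0],[-1,-65,120,-95,0,0,0],[-1,-84,155,-95,0,0,0],[-1,-103,190,-95,0,0,0],[-1,-122,225,-95,0,0,0],[-1,-136,250,-95,0,0,0]]])

```text
t: 13.83
eef_pos: [0.603, -0.0175, 0.101]
tool_rot: [0.001, -0.002, 1.0, 0.001]
contact_force: [1.1, -0.1, -0.6]
gripper_width: 0.527
grasp_force: 46.3
```

>>> step_arm(increments=[[[-1,0,3,0,0,0,0],[-1,0,3,30,0,0,0],[-1,0,3,55,0,0,0],[-1,0,3,75,0,0,0],[-1,0,3,84,0,0,0],[-1,0,3,87,0,0,0],[-1,0,3,87,0,0,0]]])

```text
t: 14.42
eef_pos: [0.6014, -0.0192, 0.0132]
tool_rot: [-0.0, 0.0, 1.0, -0.0]
contact_force: [-0.0, -0.5, -0.5]
gripper_width: 0.521
grasp_force: 46.3
```

Run:
```python
from h import *
o,p,R=state();print(p,R.as_matrix().round(3).tolist());go([.602,-.016,.0095],np.pi/2)
```

```text
[ 0.60143256 -0.01917817  0.01324125] [[-1.0, 0.0, -0.001], [0.0, 1.0, -0.0], [0.001, -0.0, -1.0]]
shift [-0.6  3.2  3.7] rot [-0. -0. -0.]
```

>>> step_arm(increments=[[[-1,0,1,3,0,0,0],[-1,0,1,4.5,0,0,0],[0.35,0,1,4.5,0,0,0],[0.35,0,1,4.5,0,0,0],[0.35,0,1,4.5,0,0,0],[0.35,0,1,-25,0,0,0],[0.35,0,1,-60,0,0,0],[0.35,0,1,-100,0,0,0],[0.41,15,-35,-100,0,0,0],[0.41,31,-70,-100,0,0,0]]])

```text
t: 15.25
eef_pos: [0.5738, -0.0872, 0.1168]
tool_rot: [0.004, -0.003, 1.0, 0.0]
contact_force: [0.2, -1.5, -1.8]
gripper_width: 0.702
grasp_force: 0.0
```

Run:
```python
from h import *
go([.442,-.379,.097],np.pi/2)
```

```text
shift [ 133.6 -291.1   18.6] rot [0.  0.5 0.3]
```

>>> step_arm(increments=[[[0.41,15,-35,0,0,0,0],[0.41,31,-70,0,0,0,0],[0.41,47,-105,0,0,0,0],[0.41,63,-140,0,0,0,0],[0.41,79,-175,0,0,0,0],[0.41,95,-210,5,0,0,0],[0.41,111,-245,10,0,0,0],[0.41,127,-280,15,0,0,0],[0.41,131,-290,18,0,0,0],[0.41,131,-290,18,0,0,0]]])

```text
t: 16.08
eef_pos: [0.4365, -0.3834, 0.095]
tool_rot: [-0.001, 0.004, 1.0, -0.001]
contact_force: [0.3, 0.3, 0.0]
gripper_width: 0.708
grasp_force: 0.0
```

Run:
```python
from h import *
wpots();print(state()[1],np.round(bot.get_obs()['q'],2))
c=cam('top');im=c['image'][150:290,220:430]
cv2.imwrite('pics/t3.png',cv2.resize(im,None,fx=3.5,fy=3.5)[:,:,::-1])
go([.4415,-.379,.0055],np.pi/2)
```

```text
w [ 24. 339.] [ 0.5455 -0.5768] 0.0491
w [285. 227.] [ 0.4386 -0.3766] 0.0266
[ 0.43836356 -0.38062677  0.09521202] [ 0.61  0.49  0.    1.9  -0.    0.76  2.17]
shift [-1.7 -0.2 89.9] rot [ 0.  0. -0.]
```

View pics/t3.png

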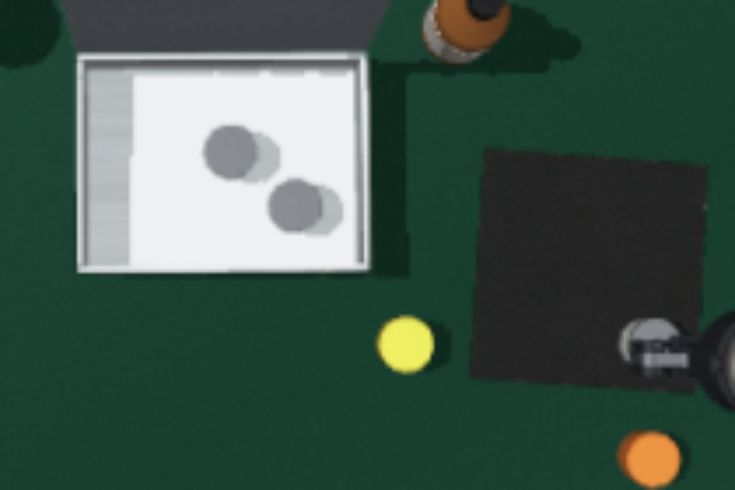

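Two pots stand upright in the box, at crop (232,152) and (295,205). Pot 3 is under the gripper, so I grasp it.

>>> step_arm(increments=[[[0.41,-2,0,25,0,0,0],[0.41,-2,0,50,0,0,0],[0.41,-2,0,70,0,0,0],[0.41,-2,0,82,0,0,0],[0.41,-2,0,87,0,0,0],[0.41,-2,0,89,0,0,0],[-1,-2,0,89,0,0,0],[-1,-2,0,89,0,0,0],[-1,-2,0,89,0,0,0],[-1,-2,0,89,0,0,0]]], force=45)

```text
t: 17.02
eef_pos: [0.4423, -0.3794, 0.0073]
tool_rot: [0.001, -0.0, 1.0, -0.0]
contact_force: [0.0, 0.4, 3.3]
gripper_width: 0.528
grasp_force: 46.1
```

Run:
```python
from h import *
print(state()[1]);go([.557,.042,.10],np.pi/2)
```

```text
[ 0.44228185 -0.3793717   0.00727083]
shift [-114.9  421.3  -93. ] rot [-0.1  0.1  0. ]
```

>>> step_arm(increments=[[[-1,0,0,-25,0,0,0],[-1,0,0,-60,0,0,0],[-1,-5,15,-95,0,0,0],[-1,-16,55,-97,0,0,0],[-1,-27,95,-97,0,0,0],[-1,-38,135,-97,0,0,0],[-1,-49,175,-97,0,0,0],[-1,-60,215,-97,0,0,0],[-1,-71,255,-97,0,0,0],[-1,-82,295,-97,0,0,0]]])

```text
t: 17.85
eef_pos: [0.5238, -0.0821, 0.1039]
tool_rot: [0.0, 0.0, 1.0, -0.0]
contact_force: [0.7, 0.1, -0.7]
gripper_width: 0.519
grasp_force: 46.3
```

Run:
```python
from h import *
print(state()[0]['gripper_width']);go([.557,.042,.10],np.pi/2)
```

```text
0.5185185955908094
shift [-33.2 124.2   3.9] rot [-0.   0.1 -0. ]
```

>>> step_arm(increments=[[[-1,-11,40,0,0,0,0],[-1,-22,80,0,0,0,0],[-1,-33,120,0,0,0,0],[-1,-33,125,10,0,0,0],[-1,-33,125,40,0,0,0],[-1,-33,125,65,0,0,0],[-1,-33,125,80,0,0,0],[-1,-33,125,88,0,0,0],[-1,-33,125,91,0,0,0],[-1,-33,125,91,0,0,0]]])

```text
t: 18.68
eef_pos: [0.5565, 0.0408, 0.0122]
tool_rot: [-0.0, 0.0, 1.0, -0.0]
contact_force: [0.2, -0.7, -0.5]
gripper_width: 0.525
grasp_force: 46.3
```

Run:
```python
from h import *
o,p,R=state();print(p,o['gripper_width'],o['contact_force'])
```

```text
[0.55654666 0.04082454 0.01224175] 0.524559854099195 [ 0.18770259 -0.7257934  -0.54091609]
```

>>> step_arm(increments=[[[-1,0,0,2.5,0,0,0],[-1,0,0,4,0,0,0],[0.35,0,0,4,0,0,0],[0.35,0,0,4,0,0,0],[0.35,0,0,4,0,0,0],[0.35,0,0,-25,0,0,0],[0.35,0,0,-60,0,0,0],[0.35,0,0,-100,0,0,0],[-0.3,20,-10,-140,0,0,0],[-0.3,40,-20,-180,0,0,0]]])

```text
t: 19.52
eef_pos: [0.5203, 0.0233, 0.1871]
tool_rot: [0.001, -0.001, 1.0, 0.0]
contact_force: [0.6, -1.1, -0.7]
gripper_width: 0.404
grasp_force: 0.0
```

>>> step_arm(increments=[[[-0.3,20,-10,-40,0,0,7],[-0.3,20,-20,-80,0,0,14],[-0.3,20,-35,-120,0,0,21],[-0.3,20,-35,-150,0,0,28],[-0.3,20,-35,-150,0,0,35],[-0.3,20,-35,-150,0,0,42],[-0.3,20,-35,-150,0,0,49],[-0.3,20,-35,-150,0,0,56],[-0.3,20,-35,-150,0,0,63],[-0.3,20,-35,-150,0,0,70]]])

```text
t: 20.35
eef_pos: [0.5, -0.0122, 0.3353]
tool_rot: [0.0, 0.576, 0.817, 0.0]
contact_force: [1.0, -0.6, 0.4]
gripper_width: 0.351
grasp_force: 0.0
```

Run:
```python
from h import *
o,p,R=state();print(p,np.round(o['q'],2));go([.706,-.013,.35],0)
c=cam('top','t4.png');s=cam('side')
cv2.imwrite('pics/c4.png',np.hstack([cv2.resize(c['image'][130:270,230:430],(600,420))[:, :400],cv2.resize(s['image'][120:320,230:400],(400,420))])[:,:,::-1])
```

```text
[ 0.49996411 -0.01215972  0.33531839] [-0.14  0.1   0.04  1.83 -0.    1.22  0.25]
shift [-70.1 193.7 -14.6] rot [ 0.  -0.  19.7]
```

View pics/c4.png

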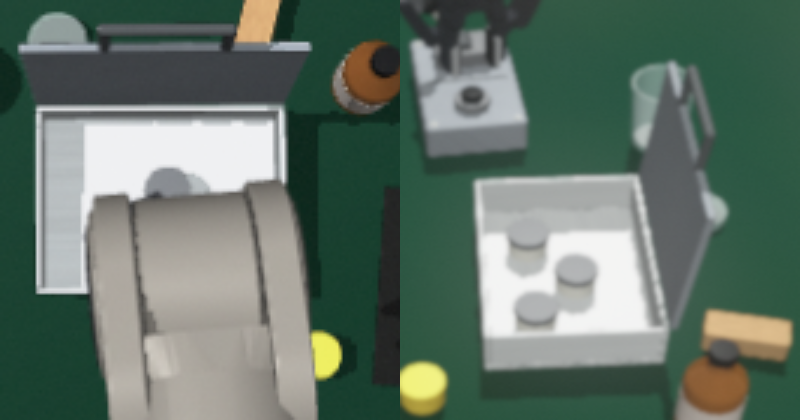

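All three pots stand upright in the box (side crop (527,240), (575,275), (535,310)), and the bar is at top-crop (165,30). Next I re-grip the bar.

>>> step_arm(increments=[[[-0.3,-10,30,-15,0,0,7],[-0.3,-25,65,-15,0,0,14],[-0.3,-40,100,-15,0,0,19.7],[-0.3,-53,140,-15,0,0,19.7],[-0.3,-65,175,-15,0,0,19.7],[-0.3,-70,194,-15,0,0,19.7],[-0.3,-70,194,-15,0,0,19.7],[-0.3,-70,194,-15,0,0,19.7]]])

```text
t: 21.12
eef_pos: [0.7069, -0.0112, 0.3488]
tool_rot: [-0.001, 0.704, 0.71, -0.001]
contact_force: [-0.4, -1.0, 0.2]
gripper_width: 0.349
grasp_force: 0.0
```

Run:
```python
from h import *
import pickle
o,p,R=state();print(p)
im=cv2.imread('pics/t4.png')[:,:,::-1];c=cam('top')
print('bar ends',plane(c,(263,139.8),.29),plane(c,(308,139.8),.29))
go([.706,-.013,.273],0)
```

```text
[ 0.70687481 -0.01124869  0.34879556]
bar ends [0.70278496 0.0393158  0.29      ] [ 0.70336443 -0.06550282  0.29      ]
shift [-1.4 -0.1 76.5] rot [-0.1  0.   0.5]
```

>>> step_arm(increments=[[[-0.3,0,-1.5,25,0,0,0],[-0.3,0,-1.5,45,0,0,0],[-0.3,0,-1.5,60,0,0,0],[-0.3,0,-1.5,70,0,0,0],[-0.3,0,-1.5,76,0,0,0],[-0.3,0,-1.5,76,0,0,0],[-1,0,-1.5,76,0,0,0],[-1,0,-1.5,76,0,0,0],[-1,0,-1.5,76,0,0,0],[-1,0,-1.5,76,0,0,0]]], force=30)

```text
t: 22.0
eef_pos: [0.7055, -0.0116, 0.2755]
tool_rot: [0.001, 0.705, 0.709, 0.001]
contact_force: [-0.7, 0.4, 5.2]
gripper_width: 0.101
grasp_force: 30.0
```

Run:
```python
from h import *
o,p,R=state();print(p,o['gripper_width'],o['contact_force'],R.as_matrix().round(3).tolist())
# bar relative: TCP at shut ~(.4586,.047)->TCP arc centre estimate using radius .225
P0=np.array([.4586,.0472]);P1=p[[0,2]]
f=lambda a:np.array([-.225*np.cos(a)+.004*np.sin(a),.225*np.sin(a)+.004*np.cos(a)])
from scipy.optimize import brentq
H=P0-f(0);a=np.arctan2(P1[1]-H[1],-(P1[0]-H[0]))-np.arctan2(.004,.225)
print('a',a,'r',np.linalg.norm(P1-H),'H',H)
for k in np.r_[np.arange(1.6,0,-.1),.05,0]:
    d=(H+f(k)-(H+f(a)))*1000;print(round(k,2),'y',round(d[0],1),'z',round(-d[1],1))
```

```text
[ 0.7054991  -0.01157907  0.27552251] 0.10142500237404387 [-0.6751311   0.4022627   5.18829078] [[-0.006, 1.0, 0.002], [1.0, 0.006, 0.0], [0.0, 0.002, -1.0]]
a 1.647004363162798 r 0.23335234802222535 H [0.6836 0.0432]
1.6 y -10.6 z -0.7
1.5 y -33.0 z -0.7
1.4 y -55.4 z 1.6
1.3 y -77.5 z 6.2
1.2 y -98.9 z 12.9
1.1 y -119.6 z 21.7
1.0 y -139.3 z 32.6
0.9 y -157.8 z 45.3
0.8 y -175.0 z 59.9
0.7 y -190.6 z 76.0
0.6 y -204.6 z 93.7
0.5 y -216.7 z 112.7
0.4 y -226.8 z 132.7
0.3 y -234.9 z 153.7
0.2 y -240.8 z 175.4
0.1 y -244.6 z 197.6
0.05 y -245.6 z 208.8
0.0 y -246.1 z 220.0
```

>>> step_arm(increments=[[[-1,0,-10.6,-0.7,0,0,0],[-1,0,-33,-0.7,0,0,0],[-1,0,-55.4,1.6,0,0,0],[-1,0,-77.5,6.2,0,0,0],[-1,0,-99,13,0,0,0],[-1,0,-119.6,21.7,0,0,0],[-1,0,-139.3,32.6,0,0,0],[-1,0,-157.8,45.3,0,0,0],[-1,0,-175,60,0,0,0],[-1,0,-175,60,0,0,0]]])

```text
t: 22.83
eef_pos: [0.5264, -0.0133, 0.2122]
tool_rot: [-0.001, 0.705, 0.709, -0.002]
contact_force: [-3.1, -1.9, -1.2]
gripper_width: 0.1
grasp_force: 30.6
```

>>> step_arm(increments=[[[-1,0,-8,8,0,0,0],[-1,0,-15.6,16,0,0,0],[-1,0,-23,25,0,0,0],[-1,0,-29.6,34,0,0,0],[-1,0,-36,43,0,0,0],[-1,0,-41.7,53,0,0,0],[-1,0,-47,63,0,0,0],[-1,0,-52,73,0,0,0],[-1,0,-56,83,0,0,0],[-1,0,-60,94,0,0,0]]])

```text
t: 23.67
eef_pos: [0.4701, -0.0138, 0.1202]
tool_rot: [0.0, 0.705, 0.709, -0.001]
contact_force: [-1.9, -4.2, 2.1]
gripper_width: 0.101
grasp_force: 32.4
```

>>> step_arm(increments=[[[-1,0,-3,11,0,0,0],[-1,0,-6,22,0,0,0],[-1,0,-8,31,0,0,0],[-1,0,-9,38,0,0,0],[-1,0,-10,45,0,0,0],[-1,0,-10.5,51,0,0,0],[-1,0,-11,56,0,0,0],[-1,0,-11,60,0,0,0],[-1,0,-11,60,0,0,0]]])

```text
t: 24.42
eef_pos: [0.4589, -0.0139, 0.0593]
tool_rot: [-0.0, 0.705, 0.709, -0.001]
contact_force: [-1.9, -4.7, -2.5]
gripper_width: 0.099
grasp_force: 32.8
```

>>> step_arm(increments=[[[-1,0,0,1.5,0,0,0],[-1,0,0,3,0,0,0],[-1,0,0,4,0,0,0],[-1,0,0,5,0,0,0],[-1,0,0,5,0,0,0]]])

```text
t: 24.83
eef_pos: [0.4588, -0.0139, 0.0547]
tool_rot: [-0.0, 0.705, 0.709, -0.001]
contact_force: [-2.1, -4.3, -2.4]
gripper_width: 0.1
grasp_force: 33.2
```

>>> step_arm(increments=[[[-1,0,0,1.5,0,0,0],[-1,0,0,3,0,0,0],[-1,0,0,4,0,0,0],[-1,0,0,5,0,0,0],[-1,0,0,5,0,0,0]]])

```text
t: 25.25
eef_pos: [0.4587, -0.0139, 0.0512]
tool_rot: [-0.0, 0.706, 0.709, -0.001]
contact_force: [-9.8, -4.7, 21.2]
gripper_width: 0.101
grasp_force: 35.5
```

>>> step_arm(increments=[[[-0.3,0,0,-1,0,0,0],[-0.3,0,0,-1,0,0,0],[-0.3,0,0,-1,0,0,0],[-0.3,0,0,-40,0,0,0],[-0.3,0,0,-80,0,0,0],[-0.3,0,0,-120,0,0,0],[-0.3,0,0,-160,0,0,0],[-1,40,0,-165,0,0,-7],[-1,80,0,-165,0,0,-14],[-1,120,0,-165,0,0,-21]]])

```text
t: 26.08
eef_pos: [0.4594, 0.109, 0.2167]
tool_rot: [0.001, 0.562, 0.827, 0.002]
contact_force: [1.0, -0.5, -0.1]
gripper_width: 0.002
grasp_force: 0.0
```

Run:
```python
from h import *
o,p,R=state();print(p,np.round(o['q'],2))
s=cam('side');c=cam('top')
cv2.imwrite('pics/c5.png',np.hstack([cv2.resize(c['image'][130:270,230:363],(400,420)),cv2.resize(s['image'][180:310,230:354],(400,420))])[:,:,::-1])
print('bar',plane(c,(266,242.5),.065),proj(c,[[.4583,.0348,.065],[.4583,-.0676,.065]]))
go([.4917-.080*.9945,.356-.080*.104,.20],np.radians(96))
```

```text
[0.45935919 0.10895263 0.21666503] [-0.3   0.16 -0.07  2.04  0.01  0.94 -0.  ]
bar [0.45823928 0.03477091 0.065     ] [[265.98985278 242.47857997]
 [301.98819718 242.58586554]]
shift [233.2  44.6  16.6] rot [  0.3  -0.  -73.9]
```

View pics/c5.png

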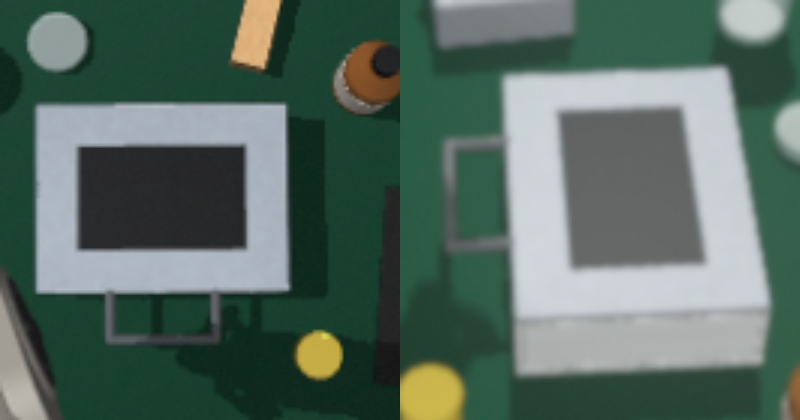

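The lid is flat on the box with its rims aligned in both views, and the bar is back at (284,242). It is shut, so I can switch the isolator on.

>>> step_arm(increments=[[[-1,25,5,0,0,0,-7],[-1,50,10,0,0,0,-14],[-1,80,15,0,0,0,-21],[-1,110,20,5,0,0,-28],[-1,140,25,5,0,0,-35],[-1,170,30,10,0,0,-42],[-1,200,38,10,0,0,-49],[-1,225,43,15,0,0,-56],[-1,233,45,15,0,0,-63],[-1,233,45,15,0,0,-70]]])

```text
t: 27.02
eef_pos: [0.4143, 0.3441, 0.1996]
tool_rot: [-0.001, -0.016, 1.0, 0.001]
contact_force: [1.4, 0.5, 0.5]
gripper_width: -0.002
grasp_force: 0.0
```

Run:
```python
from h import *
go([.4917-.080*.9945,.356-.080*.104,.125],np.radians(96));go([.4917+.014*.9945,.356+.014*.104,.125]);print(state()[0]['q'])
```

```text
shift [ 2.   3.6 74.6] rot [ 0.1 -0.1 -4.1]
shift [-91.8  10.2  74.5]
[-0.49847012  0.3141521  -0.37355885  1.89537604  0.13584345  0.95625329
  0.66988139]
```

>>> step_arm(increments=[[[-1,0,4,40,0,0,-4],[-1,0,4,75,0,0,-4],[-1,0,4,75,0,0,-4],[-1,-18,5,75,0,0,-4],[-1,-36,6,75,0,0,-4],[-1,-52,7,75,0,0,-4],[-1,-66,8,75,0,0,-4],[-1,-80,9,75,0,0,-4],[-1,-88,10,75,0,0,-4],[-1,-91,10,75,0,0,-4]]])

```text
t: 27.85
eef_pos: [0.5077, 0.3525, 0.1259]
tool_rot: [0.0, -0.045, 0.999, 0.0]
contact_force: [-1.0, -0.6, -1.2]
gripper_width: -0.001
grasp_force: 0.5
```

>>> step_arm(increments=[[[-1,-2,0,0,0,0,0],[-1,-4,0,0,0,0,0],[-1,-4,0,0,0,0,0]]])

```text
t: 28.1
eef_pos: [0.509, 0.3528, 0.1252]
tool_rot: [-0.001, -0.047, 0.999, -0.0]
contact_force: [-3.8, -2.9, 1.9]
gripper_width: 0.003
grasp_force: 2.0
```

Just reaching the stop; I push a little more.

>>> step_arm(increments=[[[-1,-2,0,0,0,0,0],[-1,-4,0,0,0,0,0],[-1,-4,0,0,0,0,0]]])

```text
t: 28.35
eef_pos: [0.5097, 0.353, 0.1249]
tool_rot: [-0.004, -0.047, 0.999, -0.002]
contact_force: [-13.3, -4.6, 9.4]
gripper_width: 0.001
grasp_force: 7.1
```

>>> step_arm(increments=[[[-1,20,0,0,0,0,0],[-1,40,0,0,0,0,0],[-1,40,0,-40,0,0,0],[-1,40,0,-75,0,0,0],[-1,40,0,-75,0,0,0]]])

```text
t: 28.77
eef_pos: [0.4769, 0.3532, 0.2075]
tool_rot: [0.005, -0.047, 0.999, 0.004]
contact_force: [0.5, 0.9, -0.1]
gripper_width: -0.002
grasp_force: 0.0
```

Run:
```python
from h import *
c=cam('top');s=cam('side')
A=cv2.resize(c['image'][195:260,130:220],None,fx=4,fy=4);B=cv2.resize(s['image'][100:200,225:300],None,fx=4,fy=4)
out=np.zeros((400,660,3),np.uint8);out[:260,:360]=A;out[:,360:]=B;cv2.imwrite('pics/tog2.png',out[:,:,::-1])
print(state()[1]);go([.5025,.2577,.11],np.radians(96))
```

```text
[0.47533761 0.35090704 0.20229474]
shift [-18.  -95.6  92.1] rot [ 0.2  0.3 -0.7]
```

View pics/tog2.png

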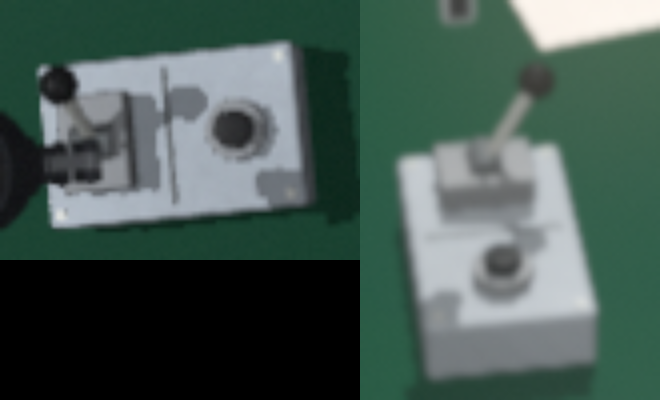

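The isolator is on: the ball leans away, at crop (58,85). Next is the button.

>>> step_arm(increments=[[[-1,-9,-40,0,0,0,0],[-1,-18,-80,0,0,0,0],[-1,-18,-96,20,0,0,0],[-1,-18,-96,55,0,0,0],[-1,-18,-96,90,0,0,0],[-1,-18,-96,110,0,0,0],[-1,-18,-96,125,0,0,0],[-1,-18,-96,132,0,0,0],[-1,-18,-96,132,0,0,0]]])

```text
t: 29.62
eef_pos: [0.4997, 0.2548, 0.0669]
tool_rot: [-0.002, -0.046, 0.999, -0.001]
contact_force: [-2.1, -1.1, 3.5]
gripper_width: 0.003
grasp_force: 1.7
```

>>> step_arm(increments=[[[-1,0,0,2,0,0,0],[-1,0,0,4,0,0,0],[-1,0,0,6,0,0,0],[-1,0,0,8,0,0,0],[-1,0,0,8,0,0,0]]])

```text
t: 30.03
eef_pos: [0.5007, 0.2555, 0.065]
tool_rot: [-0.0, -0.046, 0.999, -0.001]
contact_force: [-17.3, -10.0, 51.6]
gripper_width: -0.004
grasp_force: 26.4
```

>>> step_arm(increments=[[[-1,0,0,-6,0,0,0],[-1,0,0,-6,0,0,0],[-1,0,0,-6,0,0,0]]])

```text
t: 30.28
eef_pos: [0.5016, 0.2561, 0.0669]
tool_rot: [0.001, -0.046, 0.999, 0.0]
contact_force: [0.3, -1.1, 3.6]
gripper_width: -0.002
grasp_force: 1.7
```

>>> step_arm(increments=[[[-1,0,0,-3,0,0,0],[-1,0,0,-3,0,0,0]]])

```text
t: 30.45
eef_pos: [0.5016, 0.2561, 0.0694]
tool_rot: [0.0, -0.046, 0.999, 0.0]
contact_force: [0.9, -0.2, 2.2]
gripper_width: -0.001
grasp_force: 1.1
```

>>> step_arm(increments=[[[-1,0,0,-6,0,0,0],[-1,0,0,-6,0,0,0]]])

```text
t: 30.62
eef_pos: [0.5013, 0.2559, 0.0755]
tool_rot: [0.0, -0.046, 0.999, 0.0]
contact_force: [0.4, -0.3, 0.2]
gripper_width: -0.001
grasp_force: 0.0
```

>>> step_arm(increments=[[[-1,0,0,-30,0,0,0],[-1,0,0,-65,0,0,0],[-1,0,0,-100,0,0,0],[-1,0,0,-130,0,0,0],[-1,20,-40,-130,0,0,0],[-1,40,-80,-130,0,0,0],[-1,60,-120,-130,0,0,0],[-1,60,-120,-130,0,0,0]]])

```text
t: 31.28
eef_pos: [0.4497, 0.1239, 0.2041]
tool_rot: [-0.002, -0.043, 0.999, -0.002]
contact_force: [-0.5, -1.5, -1.2]
gripper_width: 0.006
grasp_force: 0.0
```

Run:
```python
from h import *
c=cam('top','t9.png');s=cam('side','s9.png');print(state()[1])
cv2.imwrite('pics/c9.png',np.hstack([c['image'][100:300,120:420],cv2.resize(s['image'][95:200,215:320],(200,200))])[:,:,::-1])
```

```text
[0.45159477 0.1278084  0.20475393]
```

View pics/c9.png

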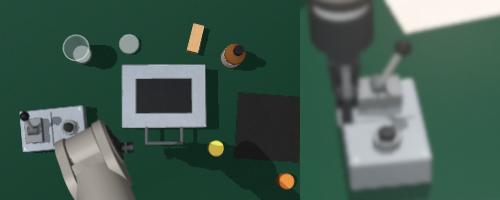

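The force followed the button's spring (2.2 N, then 3.6 N) to a hard stop and fell to zero on release. The last view shows the lid shut, the isolator on, and the mat and other items in order, so I'm handing in.

```bash
python3 -c "
from station import bot
print(bot.hand_in())"
```

```text
the job is handed in; nothing more can be done
None
```

I ran the job in the order asked and handed it in: all three pots present are upright in the shut box, the isolator is back on, and start was pressed fully and released, though that press peaked at about 52 N through the fingertips.

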